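# Shut and latch the fuse hatch of a bench test box

### The job

Push the fuse hatch on the sloping face of the test box fully shut, and only then turn the winged latch anticlockwise to its stop, so that its tongue lies squarely across the hatch's edge. The wings pass close to the round meter: do not press hard against the meter, and leave the other things on the bench where they are.

Things in the scene. Friction and masses are not known exactly. Their poses are not given: they have to be found in the camera images.
- testbox: Grey bench test box, fixed, 250 deep x 300 wide x 150 mm high. Origin: centre of its underside; x to its rear, y to its left as seen from its front. Its front face slopes up and back at 30 degrees to level, from 40 mm height (120 mm in front of the origin) to 150 mm; behind it a flat top. Place and yaw vary.
- meter: Round black meter on the sloping face, 60 mm diameter, 28 mm proud. Origin: centre of its foot, on the face. Axes are the face's: x up the slope, y across to the left, z out of the face (30 degrees off vertical). Its rim is 37 mm from the latch's axis, 6 mm clear of the wing tips. At most 15 N on it. With fingers astride the shut latch, open to about 25 mm only, then back straight out.
- latch_grip (a point): Middle of the latch's black butterfly knob, on its turning axis, 40 mm above the face, 67 mm to the right (-y) of the meter's axis. z: out along the turning axis; y: along the wings; x: square to their flats. Wings 62 mm over the tips, 9 mm thick, 24 to 50 mm above the face. Below, a steel tongue 12 mm wide, 14 to 18 mm above the face, points to -y, 45 mm from the axis.
- latch (a joint): Latch angle, rad: 0 open (wings and tongue level, tongue to the right, away from the meter), growing anticlockwise as seen facing the sloping face (right-handed about z out of the face); 1.57 shut, at its stop (tongue straight up the slope over the hatch's edge). Starts between 0.1 and 0.45. Friction 0.08 N m, no spring: stays where left.
- hatch_edge (a point): Middle of the free (lower) edge of the hatch, on its outer face. The hatch is a flat aluminium plate 105 long (hinge to free edge) x 120 wide x 4 mm, up the slope from the latch, hinged along its upper edge. Shut, its outer face lies 12 mm above the sloping face, its free edge 32 mm up the slope from the latch's axis.
- hatch_hinge (a point): Middle of the hatch's hinge line, which runs across the face, 137 mm up the slope from the latch's axis and 10 mm above the face (half-way through the plate).
- hatch (a joint): Opening angle of the hatch, rad: 0 fully shut, flat on its frame and parallel to the face; grows as the free edge lifts off the face. It starts between 0.35 and 0.7. Stiff hinge (about 0.16 N m): it stays where it is left and takes 2 to 4 N on the plate to move.
- tape: Roll of tape, 56 mm across, 18 mm high, lying before the box's front right corner. Bystander; origin at the centre of its underside.
- mug: White mug, 80 mm across, 90 mm high, right of the box. Bystander; origin at the centre of its underside.
- jar: Closed jar, 60 mm across, 75 mm high, left of the box. Bystander; origin at the centre of its underside.
- screwdriver: Screwdriver with black handle, lying in front of the box. Bystander; origin on its length.
- bottle: White plastic bottle, 60 mm across, 160 mm high, at the left of the bench. Bystander; origin at the centre of its underside.
- spool: Grey wire spool, standing, 56 mm across, 46 mm high, at the right of the bench. Bystander; origin at the centre of its underside.
- wrench: Steel wrench lying at the right near the robot. Bystander; origin on its length.

How it is judged (in metres and radians):
On the way, in this order (a step that is already met when the one before it is completed fails the run):
1. the hatch is shut while the latch is still open (value of joint hatch below 0.06 rad and value of joint latch below 0.8 rad), for 0.2 s.
2. the latch is turned across the shut hatch (value of joint hatch below 0.06 rad and value of joint latch above 1.4 rad), for 0.2 s.
At the end, for the whole second after the job is handed in: The hatch is shut (within 0.06 rad of flat) and the latch is turned to within 0.17 rad (10 degrees) of its stop, tongue across the hatch's edge (all of step 2); the robot touches nothing.
It fails at once if the meter is pressed with more than 15 N (contact force between any of the fingers, the arm and meter above 15 N).
It fails at once if another thing on the bench is moved more than 30 mm (distance of any of tape, mug, jar, screwdriver, bottle, spool, wrench from where it was at the start of the episode above 0.03 m).
It also fails if it takes over 35 s, if anything falls off the work surface, if the arm or the gripper's body presses on something with over 40 N, if the wrist force passes 120 N, or if a joint passes its speed limit or range.

### The arm

A 6-joint arm with a two-finger parallel gripper is mounted at the origin on the work surface. World frame = base frame: x ahead of the robot, y to its left, z up, the work surface at z = 0. Lengths are in mm, angles in rad, forces in N, time in s.
With the tool pointing down it reaches from about 275 to 750 mm from the base axis. Payload 10.2 kg.
Tool frame: the origin (TCP) lies at the very end of the fingers, on their centre line; the grasp point (between the pads) lies 19 mm behind it; x points along the fingers, y is the direction in which the jaws open and shut, and the axes are right-handed (so a half turn about x gives the same grasp; the last joint's range is limited). The gripper opens to 85 mm and grips with 20 to 120 N. Pads are 22 mm wide; open, the fingers measure 114 mm over their backs; the gripper's body (76 mm by 85 mm) begins 54 mm behind the grasp point. The pads swing forward as they close: fully open they stand 13 mm farther back than shut.
Start: joints at [-1.523, 0.313, 1.498, -0, 1.331, -0.223], TCP at [140.425, -505.877, 231.294] pointing down, gripper open.
Joint ranges: [-2.94, 2.94], [-0.97, 2.17], [0.19, 2.56], [-1.23, 4.37], [0.02, 3.11], [-2.88, 2.88]. Speed limits (rad/s): [2.39, 2.39, 3.01, 3.14, 3.14, 3.14].

### API

Orientations are given as a unit quaternion [x, y, z, w].
In Python, from bench import env gives the robot as it stands. Calls block until the motion is done:
- env.move_to(position, orientation): joint-space move of the TCP to a pose.
- env.line_to(position, ori=None, max_speed=150, guard=None): straight line of the TCP; ori=None keeps the orientation; max_speed is the mean speed in mm/s. With guard (N) it stops when the force on the tool has changed by that much, and returns True; else False.
- env.set_joints(angles): joint-space move.
- env.command_gripper(opening, squeeze=None): finger opening in mm; squeeze is the grip in N (None keeps the last); returns when the fingers have stopped.
- env.wait(seconds).
- env.solve_ik(position, orientation): joint angles nearest the present ones, or None.
- env.read_state(): the state.
- env.camera(name): name is "side" or "top"; returns a dict with "image" (400x640x3 uint8, red, green, blue), "vertical_fov" (degrees; the focal length in pixels is half the picture's height over the tangent of half this angle, whatever the lens; pixels are square), "cx", "cy" (the principal point, pixels), "camera_from_world" (4x4, takes a point from world to camera coordinates). Camera axes: x right, y up, looking along -z (the intrinsics and any distortion apply to the point x, -y, -z); pixel columns grow to the right and rows downward; lengths in mm; the calibration is good to about 2 mm. A picture is of the moment at which its call begins. There is no depth.
A pose or a line that the arm cannot do raises env.IKError and nothing moves.
- env.job_done(): hands the job in, once; it reports no verdict.
The state is a dict: "t": time; "q": joint angles; "qd": joint speeds; "joint_efforts": joint torques, N m; "ee_pos": TCP position; "orientation": TCP orientation; "force": force on the tool from outside, world axes, zero at the start; "wrist_torque": the same for the moment, N m; "width": finger opening in mm.
Only numpy, scipy, OpenCV 4.12 (cv2) and the standard library are available. Lean on these libraries where they do the work, as an engineer would, in place of code of your own. Each camera call takes 0.05 s, during which the arm holds its last target.

## Working session

There is one attempt and no reset: what is moved stays moved. The work goes in short steps, each a Python script; the robot and the scene stay as the last script left them, time stands still between calls to the robot, and variables do not carry over. Pictures are saved under pics/ and viewed, and the job is handed in when it is done.

```bash
ls; mkdir -p pics
python3 - <<'E'
from bench import env
import cv2,numpy as np
for n in("side","top"):
    c=env.camera(n); cv2.imwrite(f"pics/{n}0.png",c["image"][:,:,::-1])
    print({k:v for k,v in c.items() if k!="image"})
print(env.read_state())
E
```

```text
pics
{'vertical_fov': 42.33522423440722, 'cx': 317.02563059523413, 'cy': 200.95988418848444, 'camera_from_world': array([[ 7.70440491e-01, -6.37472407e-01,  7.09786694e-03,
        -4.47026794e+02],
       [ 4.51766044e-01,  5.53786237e-01,  6.99448529e-01,
        -3.29832306e+02],
       [-4.49809839e-01, -5.35676893e-01,  7.14647728e-01,
        -1.37754762e+03],
       [ 0.00000000e+00,  0.00000000e+00,  0.00000000e+00,
         1.00000000e+00]])}
{'vertical_fov': 44.03657885133812, 'cx': 321.2806857768763, 'cy': 201.10401502198417, 'camera_from_world': array([[ 1.22045826e-02, -9.99916286e-01,  4.29760768e-03,
        -3.34988655e+01],
       [ 9.91904828e-01,  1.26498541e-02,  1.26351862e-01,
        -5.98703792e+02],
       [-1.26395648e-01,  2.72074608e-03,  9.91976178e-01,
        -1.59079057e+03],
       [ 0.00000000e+00,  0.00000000e+00,  0.00000000e+00,
         1.00000000e+00]])}
{'t': 0.1, 'q': array([-1.52339683e+00,  3.13409679e-01,  1.49830943e+00, -4.24650192e-07,
        1.33097757e+00, -2.23402045e-01]), 'qd': array([-0.00088405, -0.00234962, -0.00155884, -0.00089895,  0.00053833,
       -0.00027352]), 'joint_efforts': array([ 2.80863584e-03, -4.12900758e+01, -2.60146397e+01, -2.01377038e-04,
        3.06902708e-03, -6.98576184e-07]), 'ee_pos': array([ 140.41673653, -505.66164748,  230.80375198]), 'orientation': array([ 0.7006689 ,  0.09583938, -0.70060058,  0.09506171]), 'force': array([-0.50547662,  0.21100283, -0.62226809]), 'wrist_torque': array([-0.02510163,  0.01439139, -0.07157389]), 'width': 85.39661575480672}
```

View pics/side0.png

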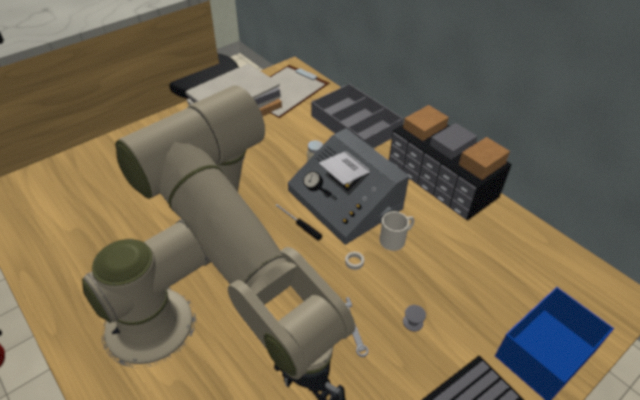

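View pics/top0.png

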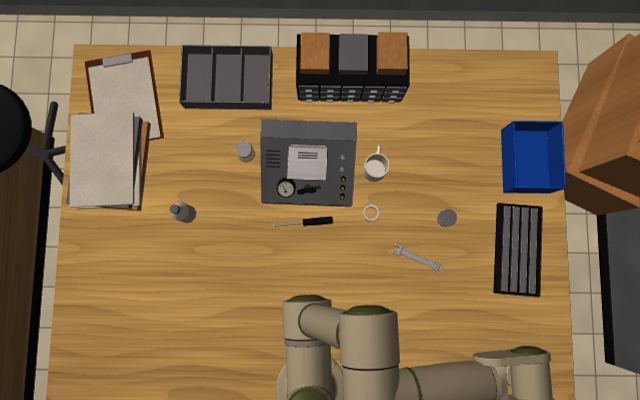

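The top view shows the box at about (262–356, 120–206), the meter near (286,188) and the latch near (308,188). I'll zoom in on both views.

Run:
```python
import cv2
a=cv2.imread("pics/top0.png")[110:215,250:400]; cv2.imwrite("pics/top0z.png",cv2.resize(a,None,fx=5,fy=5,interpolation=cv2.INTER_CUBIC))
a=cv2.imread("pics/side0.png")[120:245,280:420]; cv2.imwrite("pics/side0z.png",cv2.resize(a,None,fx=4.5,fy=4.5,interpolation=cv2.INTER_CUBIC))
```

```text
(no output)
```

View pics/top0z.png

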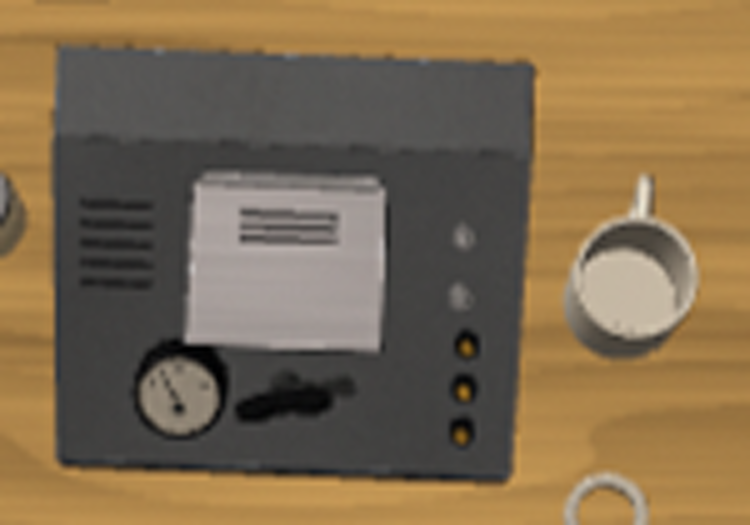

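View pics/side0z.png

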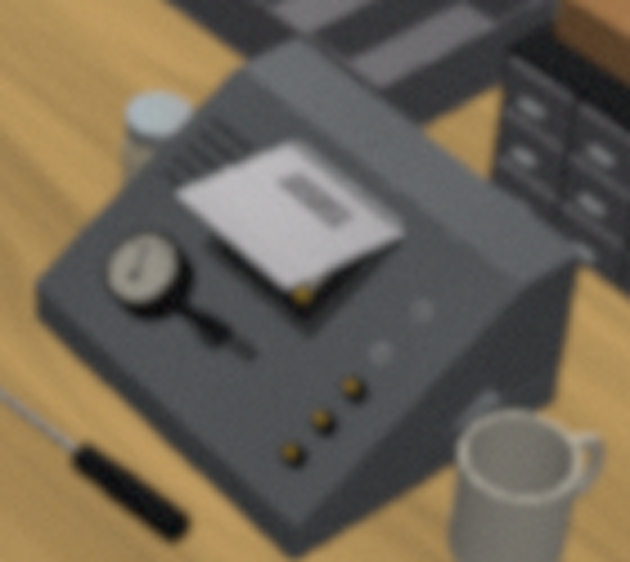

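```bash
cat > h.py <<'E'
import numpy as np, cv2
from scipy.spatial.transform import Rotation as R
def cal(c):
    f=200/np.tan(np.radians(c["vertical_fov"]/2)); return f,c["cx"],c["cy"],np.array(c["camera_from_world"])
def ray(c,u,v):
    f,cx,cy,T=cal(c); d=np.array([(u-cx)/f,-(v-cy)/f,-1.]); Rm=T[:3,:3]
    return -Rm.T@T[:3,3], Rm.T@d/np.linalg.norm(d)
def at_z(c,u,v,z):
    o,d=ray(c,u,v); return o+d*(z-o[2])/d[2]
def tri(rays):
    A=sum(np.eye(3)-np.outer(d,d) for o,d in rays); b=sum((np.eye(3)-np.outer(d,d))@o for o,d in rays)
    p=np.linalg.solve(A,b); return p,[np.linalg.norm(np.cross(p-o,d)) for o,d in rays]
def proj(c,p):
    f,cx,cy,T=cal(c); q=T[:3,:3]@p+T[:3,3]; return np.array([cx+f*q[0]/-q[2], cy-f*q[1]/-q[2]])
def zt(x,y): return (x+.5)/5-.5+250,(y+.5)/5-.5+110
def zs(x,y): return (x+.5)/4.5-.5+280,(y+.5)/4.5-.5+120
def fit2(B,W):
    B=np.array(B)[:,:2];W=np.array(W)[:,:2];b=B-B.mean(0);w=W-W.mean(0)
    yaw=np.arctan2((b[:,0]*w[:,1]-b[:,1]*w[:,0]).sum(),(b*w).sum())
    Rm=np.array([[np.cos(yaw),-np.sin(yaw)],[np.sin(yaw),np.cos(yaw)]])
    t=W.mean(0)-Rm@B.mean(0); return yaw,t,W-(B@Rm.T+t)
E
python3 - <<'E'
from bench import env
from h import *
ct=env.camera("top");cs=env.camera("side")
rx=-120+110/np.tan(np.pi/6)
corners={'FL':(-120,150,40),'FR':(-120,-150,40),'BL':(125,150,150),'BR':(125,-150,150),'RL':(rx,150,150),'RR':(rx,-150,150)}
top={'FL':(61,463),'FR':(511,479),'BL':(58,47),'BR':(533,65),'RL':(53,137),'RR':(527,154)}
side={'FL':(38,287),'FR':(298,526),'BL':(297,40),'BR':(577,258),'RL':(246,67),'RR':(522,280)}
for n,P,c,z in(("top",top,ct,zt),("side",side,cs,zs),):
    k=list(P); W=[at_z(c,*z(*P[i]),corners[i][2]) for i in k]
    y,t,r=fit2([corners[i] for i in k],W); print(n,y,t); print(dict(zip(k,r.round(1).tolist())))
for n,a,b in(("meter",(180,396),(144,270)),("hatch FL",(184,343),(177,192)),("hatch FR",(379,352),(297,293)),("hatch BL",(196,180),(291,141)),("hatch BR",(384,188),(404,233)),
  ("FL",top['FL'],side['FL']),("FR",top['FR'],side['FR']),("BL",top['BL'],side['BL']),("BR",top['BR'],side['BR'])):
    p,e=tri([ray(ct,*zt(*a)),ray(cs,*zs(*b))]); print(n,p.round(1),np.round(e,1))
E
```

```text
top -0.021669507711403916 [710.54552942  19.71347512]
{'FL': [-1.1, -2.9], 'FR': [-1.5, 1.2], 'BL': [2.7, -1.5], 'BR': [1.6, 1.0], 'RL': [-0.6, -1.2], 'RR': [-1.1, 3.4]}
side -0.026159422364634897 [709.9386788  17.612636 ]
{'FL': [-0.8, -4.7], 'FR': [1.3, 3.1], 'BL': [-1.3, -2.1], 'BR': [-5.9, 0.4], 'RL': [2.5, -3.9], 'RR': [4.2, 7.3]}
meter [630.4  88.6  91.4] [0.1 0.1]
hatch FL [653.9  82.  156. ] [0.4 0.4]
hatch FR [653.1 -39.4 149.7] [3.1 3.1]
hatch BL [757.   77.7 150. ] [0.5 0.5]
hatch BR [755.2 -39.8 145.5] [0.2 0.2]
FL [594.  169.2  36.9] [1.1 1.1]
FR [ 586.1 -126.7   41.3] [0.5 0.5]
BL [842.4 166.4 145.2] [0.6 0.6]
BR [ 834.2 -131.1  142.3] [2.3 2.3]
```

```bash
cat >> h.py <<'E'
yaw=-0.0225; O=np.array([710.4,19.2,0.])
Rb=R.from_euler('z',yaw).as_matrix()
Rf=Rb@np.column_stack([[np.cos(np.pi/6),0,.5],[0,1,0],[-.5,0,np.cos(np.pi/6)]])  # x up, y left, z out
F0=O+Rb@np.array([-120,0,40.])  # face origin: front edge middle
def face(p): return Rf.T@(np.asarray(p)-F0)
def world(a): return F0+Rf@np.asarray(a,float)
def at_face(c,u,v,h):
    o,d=ray(c,u,v); n=Rf[:,2]; return o+d*((h-(o-F0)@n)/(d@n))
E
python3 - <<'E'
from bench import env
from h import *
ct=env.camera("top");cs=env.camera("side")
p,e=tri([ray(ct,*zt(180,396)),ray(cs,*zs(144,270))]); print("meter",face(p))
print("meter top/side at h28",face(at_face(ct,*zt(180,396),28)),face(at_face(cs,*zs(144,270),28)))
for n,a in(("wing L",(238,412)),("wing R",(332,396)),("tongue",(353,383))):
    print(n,face(at_face(ct,*zt(*a),15 if n=="tongue" else 45)))
hL,hR=[tri([ray(ct,*zt(*a)),ray(cs,*zs(*b))])[0] for a,b in(((184,343),(177,192)),((379,352),(297,293)))]
bL,bR=[tri([ray(ct,*zt(*a)),ray(cs,*zs(*b))])[0] for a,b in(((196,180),(291,141)),((384,188),(404,233)))]
for q in(hL,hR,bL,bR):print(face(q).round(1))
# masks: dark pixels near the latch, meter dial circle
im=ct["image"]
hsv=cv2.cvtColor(im,cv2.COLOR_RGB2HSV)
m=(hsv[:,:,2]<45).astype(np.uint8)[110:215,250:400]
sub=m.copy();n,lab,st,cen=cv2.connectedComponentsWithStats(sub)
for i in range(1,n):
    if st[i,4]>15: print(st[i],cen[i]+[250,110])
cv2.imwrite("pics/mask1.png",cv2.resize(sub*255,None,fx=5,fy=5,interpolation=0))
a=cs["image"][165:210,295:345][:,:,::-1]; b=ct["image"][170:205,270:330][:,:,::-1]
f=lambda x:cv2.resize(cv2.convertScaleAbs(x,alpha=2,beta=-20),(390,500 if x is a else 300),interpolation=cv2.INTER_CUBIC)
A=f(a);B=cv2.copyMakeBorder(f(b),0,200,0,0,0);cv2.imwrite("pics/latch0.png",np.hstack([A,B]))
E
```

```text
meter [58.98779427 67.57059492 25.26600494]
meter top/side at h28 [60.11298005 67.32360955 28.        ] [58.79637988 65.69094888 28.        ]
wing L [57.32045931 29.28772802 45.        ]
wing R [ 70.38883972 -29.75948449  45.        ]
tongue [ 68.11733363 -42.59159642  15.        ]
[111.8  61.5  69.4]
[110.3 -59.9  63. ]
[198.1  59.5  12.6]
[196.6 -57.9   8.3]
[16 40 14  2 20] [271.9 150.6]
[16 44 14  2 20] [272.2  154.55]
[16 48 14  2 20] [272.8  158.45]
[16 52 14  2 20] [273.4  162.35]
[16 56 14  2 17] [273.47058824 166.17647059]
[26 68 20 19 96] [286.59375 184.0625 ]
[ 47  75  24  10 132] [307.93181818 189.48484848]
[90 83  5  5 17] [342.11764706 194.88235294]
```

View pics/latch0.png

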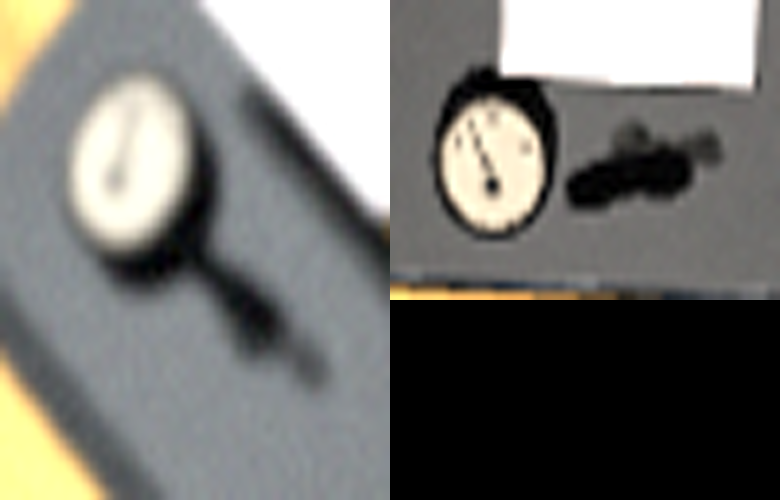

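```bash
cat >> h.py <<'E'
LX,LY=60.3,-0.1; HX=LX+137
def ori(th,flip=0):
    x=-Rf[:,2]; y=Rf@np.array([np.cos(th),np.sin(th),0])*(-1 if flip else 1)
    return R.from_matrix(np.column_stack([x,y,np.cross(x,y)])).as_quat()
E
python3 - <<'E'
from bench import env
from h import *
for fl in(0,1):
  for th in(0,.2,.8,1.57,1.7):
    q=env.solve_ik(world([LX,LY,28]),ori(th,fl)); q2=env.solve_ik(world([LX,LY,130]),ori(th,fl))
    print(fl,th,None if q is None else np.round(q,2),None if q2 is None else np.round(q2,2))
  for z in(110,9): print('push',env.solve_ik(world([HX-70,LY,z]),ori(0.2,fl)))
print(env.solve_ik([250,-350,420],ori(.2)),env.solve_ik([250,-350,420],ori(.2,1)), world([LX,LY,28]),world([HX-70,LY,110]))
E
```

```text
0 0 [-0.19  0.47  1.77  0.21  0.39 -0.34] [-0.21  0.24  1.83  0.17  0.56 -0.3 ]
0 0.2 [-0.19  0.47  1.77  0.21  0.39 -0.54] [-0.21  0.24  1.83  0.17  0.56 -0.5 ]
0 0.8 [-0.19  0.47  1.77  0.21  0.39 -1.14] [-0.21  0.24  1.83  0.17  0.56 -1.1 ]
0 1.57 [-0.19  0.47  1.77  0.21  0.39 -1.91] [-0.21  0.24  1.83  0.17  0.56 -1.87]
0 1.7 [-0.19  0.47  1.77  0.21  0.39 -2.04] [-0.21  0.24  1.83  0.17  0.56 -2.  ]
push [-0.18099918  0.36110157  1.6130326   0.13019035  0.65340201 -0.441141  ]
push [-0.1666659   0.56918309  1.54362005  0.14654991  0.51429724 -0.45288014]
1 0 [-0.19  0.47  1.77  0.21  0.39  2.8 ] [-0.21  0.24  1.83  0.17  0.56  2.84]
1 0.2 [-0.19  0.47  1.77  0.21  0.39  2.6 ] [-0.21  0.24  1.83  0.17  0.56  2.64]
1 0.8 [-0.19  0.47  1.77  0.21  0.39  2.  ] [-0.21  0.24  1.83  0.17  0.56  2.04]
1 1.57 [-0.19  0.47  1.77  0.21  0.39  1.23] [-0.21  0.24  1.83  0.17  0.56  1.27]
1 1.7 [-0.19  0.47  1.77  0.21  0.39  1.1 ] [-0.21  0.24  1.83  0.17  0.56  1.14]
push [-0.18099918  0.36110157  1.6130326   0.13019035  0.65340201  2.70045165]
push [-0.1666659   0.56918309  1.54362005  0.14654991  0.51429724  2.68871252]
[-1.55332743 -0.11457695  1.57812385  0.52467445  1.64369932 -1.68251953] [-1.55332743 -0.11457695  1.57812385  0.52467445  1.64369932  1.45907312] [628.63978139  20.9398901   94.39871131] [645.6591745   20.55688912 198.91279442]
```

Run:
```python
from bench import env
from h import *
s=env.read_state()
env.move_to([150,-480,330],s["orientation"])
env.command_gripper(0)
env.move_to(world([HX-70,LY,115]),ori(.2))
env.read_state()
f0=env.read_state()["force"];print(env.read_state()["t"],f0)
g=env.line_to(world([HX-70,LY,9]),max_speed=50,guard=12)
s=env.read_state();print(g,s["t"],face(s["ee_pos"]),Rf.T@s["force"],s["width"])
for n in("side","top"):
    c=env.camera(n)["image"]; cv2.imwrite(f"pics/{n}1.png",cv2.resize(c[90:260,240:430][:,:,::-1],None,fx=3.5,fy=3.5,interpolation=cv2.INTER_CUBIC))
```

```text
4.0667 [-0.48619382 -0.52700394  0.29081911]
True 5.95 [ 1.27142865e+02 -6.87356052e-02  1.23055633e+01] [-1.32280232 -0.14741162  9.1091526 ] -0.49684060211682063
```

View pics/side1.png

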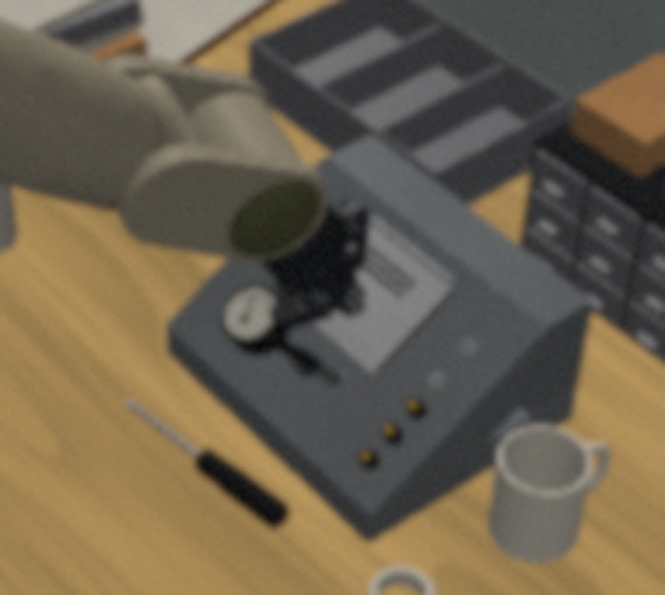

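View pics/top1.png

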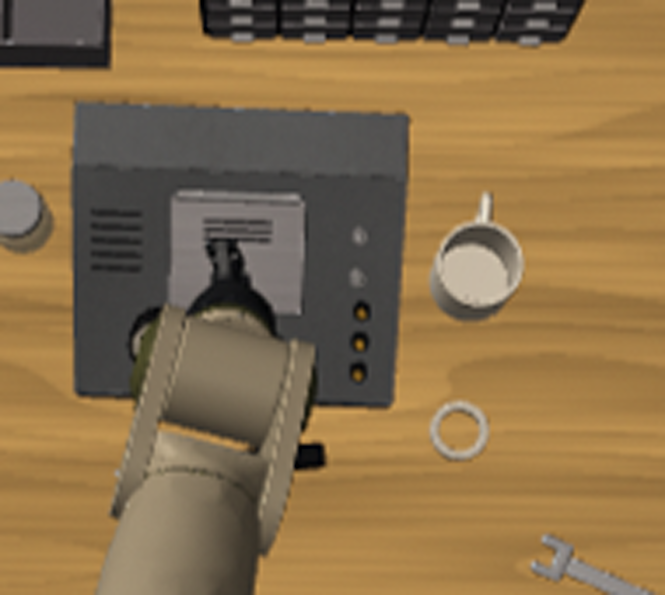

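Contact stopped the press at 12.3 mm above the face, where the shut plate should be at 12 mm. I'll press a little more to make sure it's seated, then back off and look at the hatch and latch unobstructed.

Run:
```python
from bench import env
from h import *
g=env.line_to(world([HX-70,LY,6]),max_speed=20,guard=15)
s=env.read_state();print(g,s["t"],face(s["ee_pos"]),Rf.T@s["force"])
env.wait(.3)
env.line_to(world([HX-70,LY,80]),max_speed=120)
env.command_gripper(50)
env.move_to(world([LX-60,LY-40,190]),ori(.2))
print(env.read_state()["t"])
for n,(r,c0) in dict(side=(165,285),top=(145,265)).items():
    c=env.camera(n)["image"]; cv2.imwrite(f"pics/{n}2.png",cv2.resize(c[r:r+60,c0:c0+75][:,:,::-1],None,fx=8,fy=8,interpolation=cv2.INTER_CUBIC))
```

```text
True 6.2583 [ 1.27183885e+02 -7.23531287e-02  1.22333569e+01] [-2.20141091 -1.07989544 13.18861239]
8.5417
```

View pics/side2.png

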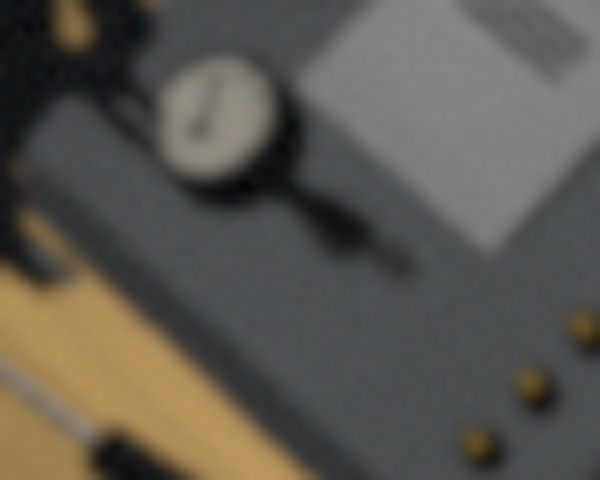

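View pics/top2.png

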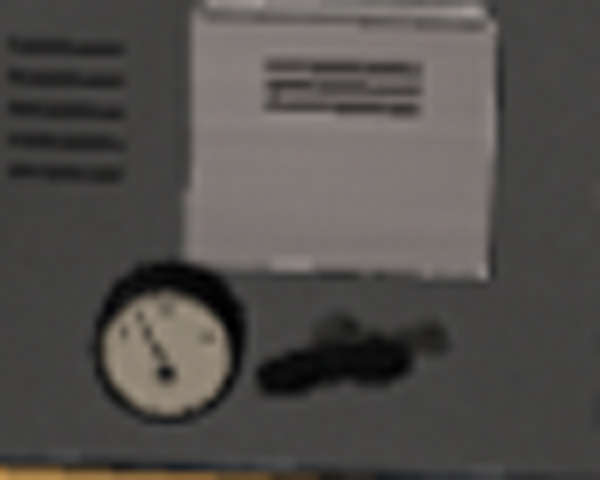

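The hatch is flat and its shadow has gone. Its lower corners are at crop (185,265) and (488,277) in the top view. The latch hasn't moved, and its wings run from (262,378) to (410,355). Next I'll refine the latch axis from the hatch edge.

Run:
```python
from bench import env
from h import *
ct=env.camera("top");cs=env.camera("side")
z=lambda x,y,c,r:((x+.5)/8-.5+c,(y+.5)/8-.5+r)
for a in((186,264),(488,276)): print("edge top",face(at_face(ct,*z(*a,265,145),12)))
for a in((300,86),(488,252)): print("edge side",face(at_face(cs,*z(*a,285,165),12)))
for th in(.2,):
  for h in(50,24):
    for s in(31,-31):
      p=world([LX-s*np.sin(th),LY+s*np.cos(th),h]); print(h,s,((proj(ct,p)-[265,145])*8).round(),((proj(cs,p)-[285,165])*8).round())
p=world([LX+45*np.sin(th),LY-45*np.cos(th),16]);print(((proj(ct,p)-[265,145])*8).round(),((proj(cs,p)-[285,165])*8).round())
```

```text
edge top [92.60216458 61.67978501 12.        ]
edge top [ 91.99247042 -58.92759197  12.        ]
edge side [92.09088626 58.64960494 12.        ]
edge side [ 90.73815244 -58.25931743  12.        ]
50 31 [254. 388.] [238. 151.]
50 -31 [409. 364.] [359. 215.]
24 31 [258. 364.] [264. 179.]
24 -31 [411. 341.] [384. 242.]
[446. 328.] [419. 265.]
```

```bash
sed -i 's/^LX,LY=.*/LX,LY=60.0,0.2; HX=LX+137/' h.py
python3 - <<'E'
from bench import env
from h import *
t0=.18
env.move_to(world([LX,LY,110]),ori(t0))
g=env.line_to(world([LX,LY,26]),max_speed=80,guard=12)
s=env.read_state();print(g,s["t"],face(s["ee_pos"]),Rf.T@s["force"])
if not g:
    env.command_gripper(5,20)
    s=env.read_state();print(s["t"],s["width"],Rf.T@s["force"],Rf.T@s["wrist_torque"])
    env.move_to(world([LX,LY,26]),ori(.4))
    s=env.read_state();print(s["t"],s["width"],Rf.T@s["force"],Rf.T@s["wrist_torque"])
E
```

```text
False 10.45 [60.33637071  0.18551173 26.40099265] [-0.0261487  -0.15536591 -0.16855289]
10.8917 8.391378605392186 [-3.24697214 -1.77503421  6.06466317] [-0.27646648  0.65004275 -0.02933077]
11.2167 8.765567527758305 [-3.17852323  0.18702942  7.48409923] [-0.1744829   0.648771    0.08207986]
```

The wings are gripped: width is 8.8 mm and the loads are light. Now I'll turn.

Run:
```python
from bench import env
from h import *
for th in(.7,1.0,1.3,1.45,1.53,1.57,1.6):
    env.move_to(world([LX,LY,26]),ori(th))
    s=env.read_state();print(th,round(s["t"],2),round(s["width"],2),(Rf.T@s["force"]).round(1),(Rf.T@s["wrist_torque"]).round(2))
    if abs((Rf.T@s["wrist_torque"])[2])>1.2 or np.linalg.norm(s["force"])>30: print("stop");break
env.wait(.3)
s=env.read_state();M=R.from_quat(s["orientation"]).as_matrix();y=Rf.T@M[:,1];print("jaw angle",np.arctan2(y[1],y[0]))
for n,(r,c0) in dict(side=(165,285),top=(145,265)).items():
    c=env.camera(n)["image"]; cv2.imwrite(f"pics/{n}3.png",cv2.resize(c[r:r+60,c0:c0+75][:,:,::-1],None,fx=8,fy=8,interpolation=cv2.INTER_CUBIC))
```

```text
0.7 11.61 8.57 [-2.5 -0.5  7.5] [-0.06  0.67  0.01]
1.0 12.0 8.33 [-1.2  0.7  6.8] [0.14 0.6  0.08]
1.3 12.39 8.14 [-1.3  1.6  6.8] [0.23 0.58 0.06]
1.45 12.66 8.48 [-1.4  1.4  7.3] [0.32 0.58 0.09]
1.53 12.91 8.55 [-2.4  3.5  6.8] [0.46 0.58 0.04]
1.57 13.16 8.39 [-0.9  3.2  7.1] [0.46 0.53 0.13]
1.6 13.41 8.66 [-1.4  2.5  6.8] [ 0.47  0.56 -0.46]
jaw angle 1.589541368933636
```

View pics/side3.png

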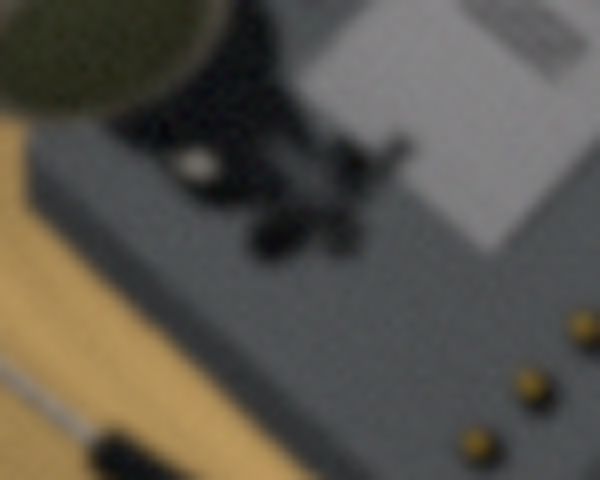

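The torque about the axis jumped to −0.46 N m at 1.6 rad, so the latch is at its stop. The picture shows the tongue over the hatch edge at (400,145). Now I'll open to 24 mm and back straight out.

Run:
```python
from bench import env
from h import *
env.command_gripper(24)
s=env.read_state();print(s["t"],s["width"],(Rf.T@s["force"]).round(1),(Rf.T@s["wrist_torque"]).round(2))
s0=face(s["ee_pos"])
env.line_to(world([s0[0],s0[1],130]),max_speed=80)
env.move_to(world([LX-60,LY-40,210]),ori(1.57))
s=env.read_state();print(s["t"],s["force"])
for n,(r,c0) in dict(side=(165,285),top=(145,265)).items():
    c=env.camera(n)["image"]; cv2.imwrite(f"pics/{n}4.png",cv2.resize(c[r:r+60,c0:c0+75][:,:,::-1],None,fx=8,fy=8,interpolation=cv2.INTER_CUBIC)); cv2.imwrite(f"pics/{n}4f.png",c[:,:,::-1])
```

```text
14.1083 23.585769315338545 [-0.6 -0.3 -0.1] [-0.03  0.27  0.01]
16.0667 [ 0.1858722  -0.05320435  0.71128517]
```

View pics/side4.png

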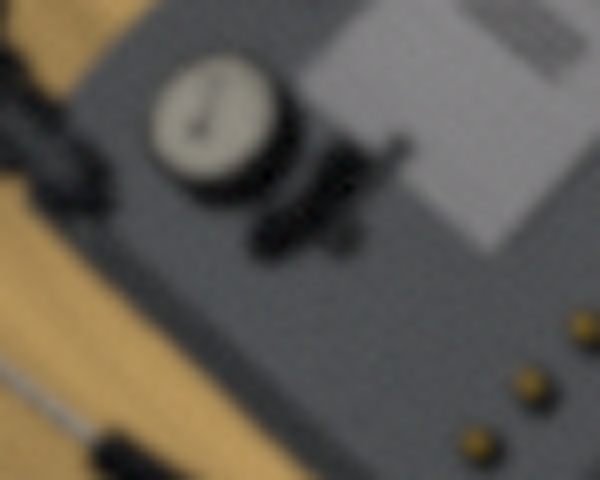

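View pics/top4.png

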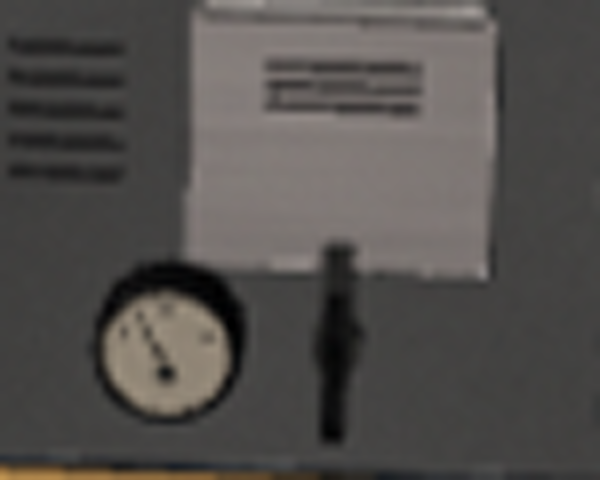

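View pics/top4f.png

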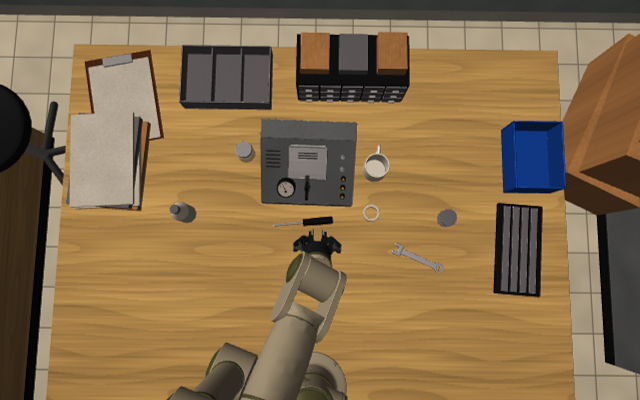

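The tongue lies straight up the slope across the hatch edge, from (340,245) to (335,440) in the top crop. The hatch is flat, the bystanders look where they were at the start, and the arm is clear. I'm handing it in.

```bash
python3 -c "
from bench import env
print(env.job_done(), env.read_state()['t'])"
```

```text
the job is handed in; nothing more can be done
the job is handed in; nothing more can be done
```

The hatch is shut, the latch is turned anticlockwise to its stop, and the job is handed in. `job_done` gave no verdict.

- **Hatch:** I pressed it with the closed fingertips until contact stopped them 12.2 mm above the face; the shut plate should sit at 12 mm. The camera then showed it flat, with the latch still open.
- **Latch:** I gripped the wings and turned from about 0.18 rad. The torque about the axis reversed to −0.46 N m when I turned on to 1.6 rad, which I took as the stop.
- **Release:** I opened to 24 mm, backed straight out and moved the arm clear at 16.1 s, when the tool force read below 1 N.
- **Final pictures:** The tongue lies straight up the slope across the hatch's edge. By eye, the bystanders and meter look unmoved; I did not measure their positions. The tool force stayed below about 15 N in every reading.
- **Disagreements:** The triangulated meter height came out about 3 mm low (25 mm against 28 mm). Box corners marked by eye fitted only to about 3 mm in the top view, and up to 8 mm in the side view. The press height and the hatch-edge position both agreed with the box pose I used.

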